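# Check the warm serving plate with a surface thermometer

### The arm

A 6-joint arm with a two-finger parallel gripper is mounted at the origin on the work surface. World frame = base frame: x ahead of the robot, y to its left, z up, the work surface at z = 0. Lengths are in m, angles in rad, forces in N, time in s.
With the tool pointing down it reaches from about 0.225 to 0.875 m from the base axis. Payload 3.4 kg.
Tool frame: the origin (TCP) lies on the centre line of the jaws, within the pads' length; the fingertips stand 11 mm ahead of it and the grasp point (between the pads) lies 8 mm behind it; z points along the fingers, y is the line along which they close (so a half turn about z gives the same grasp; the last joint's range is limited). The gripper opens to 85 mm and grips with 20 to 120 N. Pads are 22 mm wide; open, the fingers measure 114 mm over their backs; the gripper's body (76 mm by 85 mm) begins 54 mm behind the grasp point. The pads swing forward as they close: fully open they stand 13 mm farther back than shut.
Start: joints at [1.068, 0.276, 1.505, -0, 1.361, -0.121], TCP at [0.214, 0.534, 0.203] pointing down, gripper open.
Joint ranges: [-2.89, 2.89], [-0.75, 2.08], [0.22, 2.7], [-1.18, 4.32], [0.11, 2.71], [-2.7, 2.7]. Speed limits (rad/s): [2.57, 2.57, 3.14, 3.14, 3.14, 3.14].

### API

Orientations are given as a unit quaternion [w, x, y, z].
In Python, from rig import manip, eyes, job gives the robot as it stands.
- The arm moves only by the tool drive_tool, never from a script. Its argument "rows" is a list of rows, each a list of 3 entries, a list of its own where there are three numbers: the turn, a rotation vector about the world's x, y, z in rad, then the shift along the world's x, y, z in cm, then the finger opening in cm, from 0 to 8.54. A call has 1 to 8 rows; each row shifts and turns the commanded pose from where the row before left it; what a row does not reach is not made up. A row lasts 1/8 s, in which the tool goes at most 62.5 mm and 10.7 degrees, less where a joint would pass 70% of its speed; a pose out of reach is approached as far as the arm can. A call is refused whole if a number of a shift passes 6.25 or a number of a turn 0.188, either way. A call with a gripper value outside its range is refused whole. The fingers move at their own pace and stop on an object; "force" is the grip in N (left out, the last holds). Time passes only in rows, so rows that do not move let the fingers close. It gives the time, the measured TCP pose, the force, the opening and the grip force at its end, in the units of the state.
- manip.get_state(): the state, without advancing time (a new reading comes with each control period).
- eyes.get_image(name): name is "side" or "top"; returns the picture (384x512x3 uint8, red, green, blue); there is no depth.
- eyes.get_calibration(name): a dict with "camera_matrix" (3x3 intrinsics, pixels), "k1" (the pictures are not rectified: a ray, as slopes to the right and down, at radius r is drawn at 1 + k1 r^2 times it, then the intrinsics apply), "view" (4x4, takes a point from world to camera coordinates). Camera axes: x right, y up, looking along -z (the intrinsics and any distortion apply to the point x, -y, -z); pixel columns grow to the right and rows downward; lengths in m; the calibration is good to about 2 mm. A picture is of the moment at which its call begins. get_calibration takes no time and is no camera call.
- job.sign_off(): hands the job in; it is judged then, once.
The state is a dict: "clock": time; "qpos": joint angles; "qd": joint speeds; "effort": joint torques, N m; "position": TCP position; "ee_rot": TCP orientation; "contact_force": force on the tool from outside, world axes, zero at the start; "moment": the same for the moment, N m; "width": finger opening in m; "gripper_force": force on a finger pad.
Only numpy, scipy, OpenCV 4.12 (cv2) and the standard library are available. Lean on these libraries where they do the work, as an engineer would, in place of code of your own. Each camera call takes 0.05 s, during which the arm holds its last target. There are 200 camera calls.

### The job

Pull the yellow surface thermometer up out of its snap-in dock and press its sprung copper tip lightly on the white spot inside the red ring of the warm serving plate, the thermometer square to the sloping plate, until the tip is pushed about halfway in. Finish while still holding it steady there, in your grip: do not put it down or let go. Do not touch the cold plate (blue ring) with the thermometer or push the other things about.

Things in the scene. Friction and masses are not known exactly. Their poses are not given: they have to be found in the camera images.
- probe: Yellow surface thermometer, about 100 g, 169 mm long, upright in the dock at the start. Origin: end of its copper tip when unpressed; z along its axis to the handle's top. Along z: copper tip 6 to 8 mm thick, 0 to 16 mm; steel stem 8 mm thick, 16 to 70 mm, with an 18 mm ball-shaped bulge at 45 mm; black collar 42 mm wide, 70 to 74 mm; then the yellow handle to 169 mm.
- handle_mid (a point): Middle of the thermometer's yellow handle, on its axis, 121 mm from the tip's end; axes as probe. The handle is 22 x 22 mm square, sides along x and y, 95 mm long. In the dock its top is 175 mm above the counter.
- tip_end (a point): The very end of the thermometer's copper tip; moves with the tip when it is pushed in.
- tip (a joint): How far the sprung copper tip is pushed into the thermometer, in m: 0 free, 0.012 at the stop. The spring pushes back with 1.2 N as it begins to move, 2.4 N at 0.006, 3.6 N at 0.012.
- dock: Thermometer dock, fixed: square grey hollow post 60 x 60 mm, 76 mm high, on a black foot 90 x 90 mm. Origin: centre of its underside, z up. The thermometer's collar rests on its top, tip end 6 mm above the counter. Two sprung balls inside close over the bulge: it takes some 6 to 12 N straight up over the first 6 mm, then slides freely; 80 mm up it is wholly clear.
- warm_unit: Warm serving unit, fixed to the counter. Black and grey housing 130 x 120 mm with a red lamp low in front and a red band along the back, carrying a sloping aluminium plate that is low on the side facing the robot and high on the far side. Origin: centre of its underside, on the counter.
- warm_plate: The warm unit's aluminium plate, 130 (x) x 118 (y) mm, sloping 20 degrees (0.35 rad). Origin: on its upper face, in its middle, 45 mm above the counter: the centre of the marked spot, a white disc 20 mm across in a red ring 48 mm across. z is square to the upper face (up, leaning towards the robot's side), x points up the slope. A lip 9 mm high along its low edge.
- cold_unit: Cold serving unit, not to be touched by the thermometer; same shape and size as the warm one, with a blue ring; fixed to the counter. Black and grey housing 130 x 120 mm with a blue lamp low in front and a blue band along the back, carrying a sloping aluminium plate that is low on the side facing the robot and high on the far side. Origin: centre of its underside, on the counter.
- mug: White mug, 80 mm wide, 90 mm high, loose; bystander. Origin: centre of underside.
- sugar_jar: Glass jar with steel cap, 68 mm wide, 85 mm high, loose; bystander. Origin: centre of underside.
- tumbler: Drinking glass, 66 mm wide, 100 mm high, loose; bystander. Origin: centre of underside.
- sachet_box: Open black box 130 x 80 x 50 mm with coloured sachets standing to 70 mm, loose; bystander. Origin: centre of underside.
- cutlery_pot: Grey pot 84 mm wide, 110 mm high, with spoons standing up to 180 mm, loose; bystander. Origin: centre of underside.
- teaspoon: Steel spoon 140 mm long lying on the counter, loose; bystander. Origin: underside, near its middle.
Mind the look-alikes: they are no part of the job. There is more than one size of the probe; the one meant has the size given above.

How it is judged:
On the way, in this order (a step that is already met when the one before it is completed fails the run):
1. the thermometer is pulled up clear of the dock, in the gripper (z of tip_end in the frame of dock above 0.079 m and contact force between the fingers and probe above 1 N), for 0.2 s.
2. its tip rests on the red-ringed spot of the warm plate, square to the plate, lightly pressed (distance between tip_end and warm_plate below 0.01 m and angle between the z axis of probe and the z axis of warm_plate, either way round below 0.15 rad and value of joint tip between 0.002 and 0.01 m and contact force between probe and warm_unit between 0.7 and 5 N and contact force between the fingers and probe above 1 N and linear speed of probe below 0.02 m/s), for 0.5 s.
At the end, for the whole second after the job is handed in: The gripper still holds the thermometer, steady (under 20 mm/s), its tip end within 10 mm of the centre of the red-ringed spot, its axis within 0.15 rad of square to the warm plate, the tip pushed in 2 to 10 mm, pressing with 0.7 to 5 N (all of step 2); the arm keeps its last pose, push and grip.
It fails at once if the thermometer is pushed hard (over 15 N) on the warm unit (contact force between probe and warm_unit above 15 N).
It fails at once if the thermometer touches the cold unit (contact force between probe and cold_unit above 0.5 N).
It fails at once if a bystander is pushed more than 30 mm (distance of any of mug, sugar_jar, tumbler, sachet_box, cutlery_pot, teaspoon from where it was at the start of the episode above 0.03 m).
It also fails if it takes over 43 s, if anything falls off the work surface, if the arm or the gripper's body presses on something with over 40 N, if the wrist force passes 120 N, or if a joint passes its speed limit or range.

## Working session

There is one attempt and no reset: what is moved stays moved. The work goes in short steps, Python scripts to look and compute and a tool call to move; the robot and the scene stay as the last step left them, time stands still between calls to the robot, and variables do not carry over. Pictures are saved under pics/ and viewed, at most 10 in all, crops included, and the job is handed in when it is done.

Besides the shell and the picture viewer there is one more tool, called after "Emit:" by a JSON object that holds its "op" and its "data", one argument or row to a line. drive_tool: Moves the arm, as the interface text tells. Its arguments: {"type":"object","properties":{"rows":{"type":"array"},"force":{"type":"number"}},"required":["rows"]}

```bash
mkdir -p pics
cat > h.py <<'E'
import numpy as np, cv2
from rig import manip, eyes, job
def snap(n,f):
    im=eyes.get_image(n)[:,:,::-1].copy(); cv2.imwrite(f'pics/{f}.png',im); return im
def proj(n,P):
    c=eyes.get_calibration(n);P=np.atleast_2d(P).astype(float)
    p=np.c_[P,np.ones(len(P))]@np.array(c['view']).T
    u=np.c_[p[:,0]/-p[:,2],-p[:,1]/-p[:,2]]
    u=u*(1+c['k1']*(u**2).sum(1,keepdims=True));K=np.array(c['camera_matrix'])
    return np.c_[u[:,0]*K[0,0]+K[0,2],u[:,1]*K[1,1]+K[1,2]]
def ray(n,px):
    c=eyes.get_calibration(n);K=np.array(c['camera_matrix']);V=np.array(c['view'])
    d=np.array([(px[0]-K[0,2])/K[0,0],(px[1]-K[1,2])/K[1,1]]);u=d.copy()
    for _ in range(30):u=d/(1+c['k1']*(u@u))
    R=V[:3,:3];return -R.T@V[:3,3],R.T@np.array([u[0],-u[1],-1.])
def atz(n,px,z):
    o,d=ray(n,px);return o+d*(z-o[2])/d[2]
def tri(pa,pb):
    o1,d1=ray('side',pa);o2,d2=ray('top',pb)
    s=np.linalg.lstsq(np.c_[d1,-d2],o2-o1,rcond=None)[0]
    a=o1+s[0]*d1;b=o2+s[1]*d2;return (a+b)/2,np.linalg.norm(a-b)
E
python3 - <<'E'
from h import *
a=snap('side','s0');b=snap('top','t0')
s=manip.get_state();print(s)
for n in('side','top'):
    c=eyes.get_calibration(n);print(n,ray(n,(256,192)),c['k1'])
E
```

```text
{'clock': 0.1, 'qpos': array([ 1.06801330e+00,  2.76527325e-01,  1.50599954e+00,  2.14155237e-05,
        1.36071263e+00, -1.20967350e-01]), 'qd': array([-0.00191647, -0.000784  , -0.00345181,  0.0007281 ,  0.00113591,
        0.00074567]), 'effort': array([ 1.70225670e-03, -4.17702377e+01, -2.46405047e+01, -1.50732321e-04,
        5.87253337e-03, -5.56814098e-05]), 'position': array([0.21397725, 0.53314553, 0.20203157]), 'ee_rot': array([-2.62626964e-04,  1.89752455e-01,  9.81831619e-01, -7.80485793e-04]), 'contact_force': array([0.19982985, 0.20359936, 0.28211974]), 'moment': array([-0.06465085, -0.0555034 , -0.00192527]), 'gripper_force': 0.0, 'width': 0.0848426903869482}
side (array([0.41881087, 0.86102763, 0.85020606]), array([ 0.13969336, -0.75385648, -0.64204629])) -0.06427890397034641
top (array([0.41068985, 0.01005604, 1.59829974]), array([ 0.12724337,  0.01373788, -0.99201337])) -0.05027879287896234
```

View pics/s0.png

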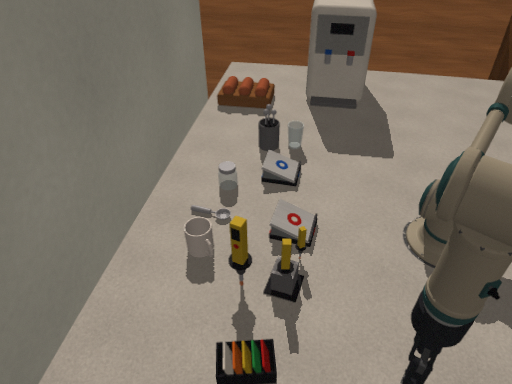

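View pics/t0.png

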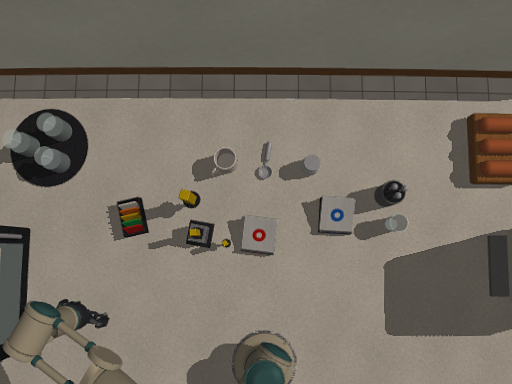

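The yellow candidates, given as side and top pixels, are:
- A: a probe in the grey square dock, side (286,253), top (196,232).
- B: a larger probe with a display on a round foot, side (239,240), top (189,197).
- C: a small one standing alone, side (302,238), top (226,243).

A fits the description, since it has the grey hollow post on a square black foot. I'll confirm it in an enlarged crop.

Run:
```python
import cv2,numpy as np
s=cv2.imread('pics/s0.png')[195:305,220:325];t=cv2.imread('pics/t0.png')[180:270,175:290]
s=cv2.resize(s,None,fx=5,fy=5,interpolation=2)
cv2.imwrite('pics/sc.png',s)
cv2.imwrite('pics/tc.png',cv2.resize(t,None,fx=6,fy=6,interpolation=2))
```

```text
(no output)
```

View pics/sc.png

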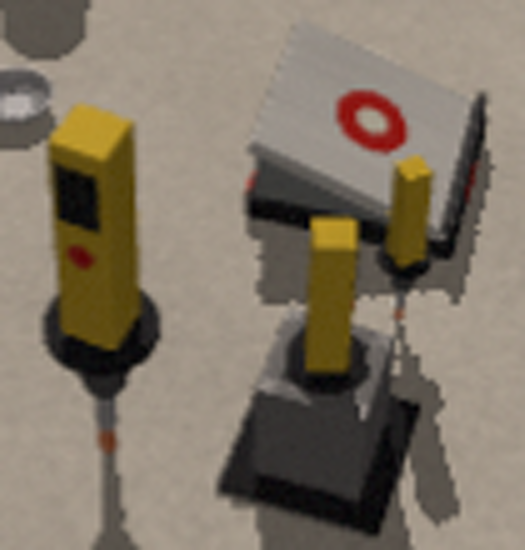

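View pics/tc.png

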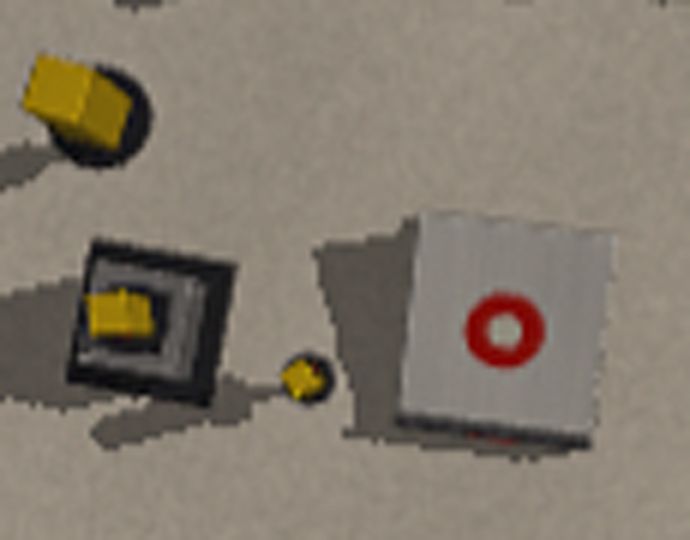

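The crop confirms A: it stands in the grey square post on a square foot, with its collar resting on top. B is too big and C is too small and undocked. The handle's top centre is at side (286.6,241.2), top (192.2,231.7). The red-ring centre is at side (293.9,218.9), top (258.7,234.5).

Run:
```python
from h import *
np.set_printoptions(precision=4,suppress=True)
S=lambda x,y:((x+.5)/5-.5+220,(y+.5)/5-.5+195)
T=lambda x,y:((x+.5)/6-.5+175,(y+.5)/6-.5+180)
print('top',tri(S(335,233),T(106,313)),atz('side',S(335,233),.175),atz('top',T(106,313),.175))
print('spot',tri(S(372,122),T(505,330)),atz('side',S(372,122),.045),atz('top',T(505,330),.045))
f=np.array([atz('top',T(*p),.01) for p in[(92,240),(237,265),(210,405),(68,382)]])
print('foot',f,f.mean(0),np.linalg.norm(f-np.roll(f,1,0),axis=1))
g=np.array([atz('top',T(*p),z) for p,z in[((420,213),.065),((615,233),.065),((590,432),.03),((400,412),.03)]])
print('plate',g,g.mean(0),np.linalg.norm(g-np.roll(g,1,0),axis=1))
for q in (f,g):
    for i in range(4):
        d=q[(i+1)%4]-q[i];print(np.degrees(np.arctan2(d[1],d[0])))
for n,px,z in[('C base',T(308,380),.04),('B base',T(100,115),.08)]:print(n,atz('top',px,z))
print('Ctri',tri(S(413,165),T(303,370)),'Btri',tri(S(92,128),T(65,85)))
print('cold',atz('top',(337,215),.045))
# box bounding of handle faces side crop: axis edges
print(proj('side',[[.3,.1,.1]]))
```

```text
top (array([0.4604, 0.237 , 0.1727]), np.float64(0.000789369067234795)) [0.4599 0.2391 0.175 ] [0.4607 0.2366 0.175 ]
spot (array([0.4568, 0.0203, 0.0416]), np.float64(0.0015849485469627818)) [0.4558 0.0238 0.045 ] [0.4575 0.0203 0.045 ]
foot [[0.5108 0.2726 0.01  ]
 [0.4964 0.1838 0.01  ]
 [0.4116 0.1985 0.01  ]
 [0.4245 0.285  0.01  ]] [0.4608 0.235  0.01  ] [0.0872 0.0899 0.0861 0.0875]
plate [[ 0.525   0.0707  0.065 ]
 [ 0.5142 -0.0439  0.065 ]
 [ 0.3977 -0.0308  0.03  ]
 [ 0.4085  0.0826  0.03  ]] [0.4614 0.0196 0.0475] [0.1222 0.1151 0.1224 0.1139]
-99.20475693075066
170.16584185126553
81.4813009910994
-8.196528302243863
-95.36634002327256
173.60567969877525
84.54781169793169
-5.798858108003361
C base [0.4269 0.137  0.04  ]
B base [0.5797 0.2582 0.08  ]
Ctri (array([0.4293, 0.1332, 0.1216]), np.float64(0.004661287147100735)) Btri (array([0.5765, 0.251 , 0.2387]), np.float64(0.0022868538691096564))
cold [ 0.5296 -0.2587  0.045 ]
[[348.2145 230.0033]]
```

Emit:
{"op": "drive_tool", "data": {
  "rows": [
    [[0, 0, 0.028], [3.1, -3.7, 1.2], 6],
    [[0, 0, 0.028], [3.1, -3.7, 1.2], 6],
    [[0, 0, 0.028], [3.1, -3.7, 1.2], 6],
    [[0, 0, 0.028], [3.1, -3.7, 1.2], 6],
    [[0, 0, 0.028], [3.1, -3.7, 1.2], 6],
    [[0, 0, 0.028], [3.1, -3.7, 1.2], 6],
    [[0, 0, 0.028], [3.1, -3.7, 1.2], 6],
    [[0, 0, 0.028], [2.9, -3.7, 1.2], 6]
  ],
  "force": 40
}}

```text
clock: 1.1
position: [0.461, 0.2362, 0.2988]
ee_rot: [-0.0, 0.078, 0.997, -0.0]
contact_force: [-0.1, 0.7, -0.4]
width: 0.06
gripper_force: 0.0
```

Emit:
{"op": "drive_tool", "data": {
  "rows": [
    [[0, 0, 0], [0, 0, -2], 6],
    [[0, 0, 0], [0, 0, -2], 6],
    [[0, 0, 0], [0, 0, -2], 6],
    [[0, 0, 0], [0, 0, 0], 6],
    [[0, 0, 0], [0, 0, 0], 6]
  ]
}}

```text
clock: 1.72
position: [0.4606, 0.2378, 0.2394]
ee_rot: [0.0, 0.079, 0.997, 0.0]
contact_force: [0.5, -0.7, -0.3]
width: 0.0597
gripper_force: 0.0
```

Run:
```python
from h import *
np.set_printoptions(precision=4,suppress=True)
from scipy.spatial.transform import Rotation as R
s=manip.get_state();q=s['ee_rot'];M=R.from_quat(np.r_[q[1:],q[0]]).as_matrix()
print(s['clock'],s['position'],s['width'],M)
a=snap('side','s1')
p=s['position'];print(proj('side',[p,p+.011*M[:,2]]))
u=proj('side',p)[0].astype(int);print(u)
x,y=u[0]-50,u[1]-40
cv2.imwrite('pics/s1c.png',cv2.resize(a[y:y+100,x:x+100],None,fx=6,fy=6,interpolation=2));print(x,y)
```

```text
1.725 [0.4606 0.2378 0.2394] 0.059733905329170923 [[-0.9876  0.1571  0.0007]
 [ 0.1571  0.9876  0.0003]
 [-0.0006  0.0004 -1.    ]]
[[287.5992 221.8315]
 [287.3776 225.1956]]
[287 221]
237 181
```

View pics/s1c.png

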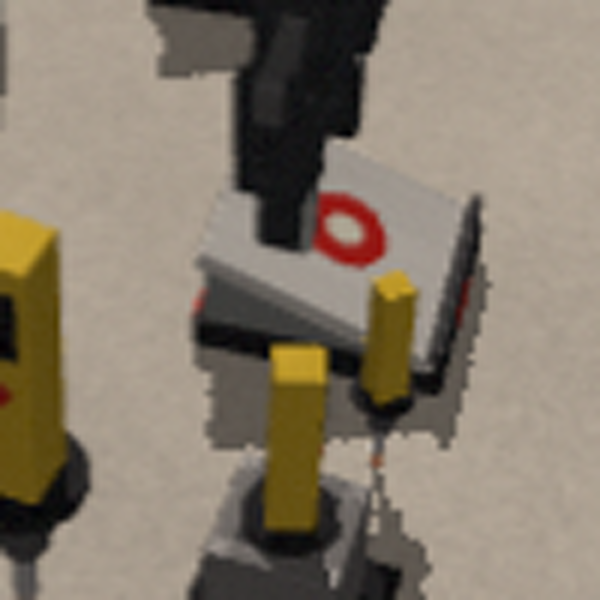

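The near fingertip, at about (284,245) in the crop, stands in line above the handle top at (299,363). The fingers look well centred, so I'll descend to a TCP height of about 0.127.

Emit:
{"op": "drive_tool", "data": {
  "rows": [
    [[0, 0, 0], [0, -0.1, -1.6], 6],
    [[0, 0, 0], [0, 0, -1.6], 6],
    [[0, 0, 0], [0, 0, -1.6], 6],
    [[0, 0, 0], [0, 0, -1.6], 6],
    [[0, 0, 0], [0, 0, -1.6], 6],
    [[0, 0, 0], [0, 0, -1.6], 6],
    [[0, 0, 0], [0, 0, -1.6], 6],
    [[0, 0, 0], [0, 0, 0], 6]
  ]
}}

```text
clock: 2.78
position: [0.4599, 0.2366, 0.1266]
ee_rot: [-0.001, 0.079, 0.997, -0.0]
contact_force: [-0.5, -0.4, -0.0]
width: 0.06
gripper_force: 0.0
```

Emit:
{"op": "drive_tool", "data": {
  "rows": [
    [[0, 0, 0], [0, 0, 0], 4],
    [[0, 0, 0], [0, 0, 0], 3],
    [[0, 0, 0], [0, 0, 0], 2],
    [[0, 0, 0], [0, 0, 0], 1.5],
    [[0, 0, 0], [0, 0, 0], 1.5],
    [[0, 0, 0], [0, 0, 0], 1.5]
  ],
  "force": 40
}}

```text
clock: 3.52
position: [0.4611, 0.237, 0.128]
ee_rot: [0.001, 0.079, 0.997, 0.001]
contact_force: [0.1, -0.3, 5.9]
width: 0.0247
gripper_force: 39.2
```

Emit:
{"op": "drive_tool", "data": {
  "rows": [
    [[0, 0, 0], [0, 0, 0], 1],
    [[0, 0, 0], [0, 0, 0], 1],
    [[0, 0, 0], [0, 0, 0], 1]
  ],
  "force": 60
}}

```text
clock: 3.9
position: [0.4611, 0.237, 0.1281]
ee_rot: [0.001, 0.079, 0.997, 0.001]
contact_force: [0.5, -1.0, 6.5]
width: 0.0234
gripper_force: 58.5
```

Run:
```python
from h import *
a=snap('side','s2');cv2.imwrite('pics/s2c.png',cv2.resize(a[190:310,225:345],None,fx=5,fy=5,interpolation=2))
print(manip.get_state()['moment'])
```

```text
[-0.01263303  0.12109859 -0.03473919]
```

View pics/s2c.png

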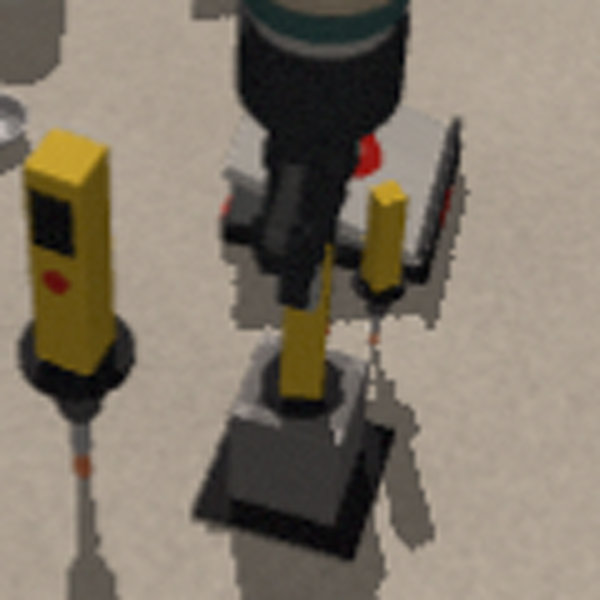

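The fingers hold the docked probe's handle, and its collar is still on the post at (300,385) in the crop. Next I pull straight up.

Emit:
{"op": "drive_tool", "data": {
  "rows": [
    [[0, 0, 0], [0, 0, 0.3], 1],
    [[0, 0, 0], [0, 0, 0.3], 1],
    [[0, 0, 0], [0, 0, 0.3], 1],
    [[0, 0, 0], [0, 0, 0.5], 1],
    [[0, 0, 0], [0, 0, 1], 1],
    [[0, 0, 0], [0, 0, 1.5], 1],
    [[0, 0, 0], [0, 0, 2], 1],
    [[0, 0, 0], [0, 0, 2], 1]
  ]
}}

```text
clock: 4.95
position: [0.4607, 0.2366, 0.2079]
ee_rot: [0.001, 0.079, 0.997, 0.0]
contact_force: [0.4, -0.0, -1.7]
width: 0.0235
gripper_force: 60.0
```

Emit:
{"op": "drive_tool", "data": {
  "rows": [
    [[0, 0, 0], [0, 0, 2], 1],
    [[0, 0, 0], [0, 0, 2.5], 1],
    [[0, 0, 0], [0, 0, 2.5], 1],
    [[0, 0, 0], [0, 0, 2.5], 1],
    [[0, 0, 0], [0, 0, 0], 1],
    [[0, 0, 0], [0, 0, 0], 1]
  ]
}}

```text
clock: 5.7
position: [0.4598, 0.2364, 0.3005]
ee_rot: [-0.0, 0.079, 0.997, -0.0]
contact_force: [0.5, -0.6, -1.4]
width: 0.0238
gripper_force: 60.0
```

Run:
```python
from h import *
s=manip.get_state();print(s['position'],s['ee_rot'],s['contact_force'],s['qpos'])
a=snap('side','s3');b=snap('top','t3')
x=cv2.resize(a[170:290,245:325],None,fx=5,fy=5,interpolation=2);y=cv2.resize(b[180:270,175:290],None,fx=3,fy=3,interpolation=2)
o=np.zeros((600,750,3),np.uint8);o[:,:400]=x;o[:270,400:745]=y
cv2.imwrite('pics/c3.png',o)
```

```text
[0.45982358 0.23641631 0.30053677] [-2.18897671e-04  7.88182047e-02  9.96888977e-01 -1.04109843e-04] [ 0.48553626 -0.555809   -1.43952681] [ 3.40277285e-01  1.47137741e-01  1.43734905e+00 -1.20072158e-05
  1.55759050e+00 -1.07271879e+00]
```

View pics/c3.png

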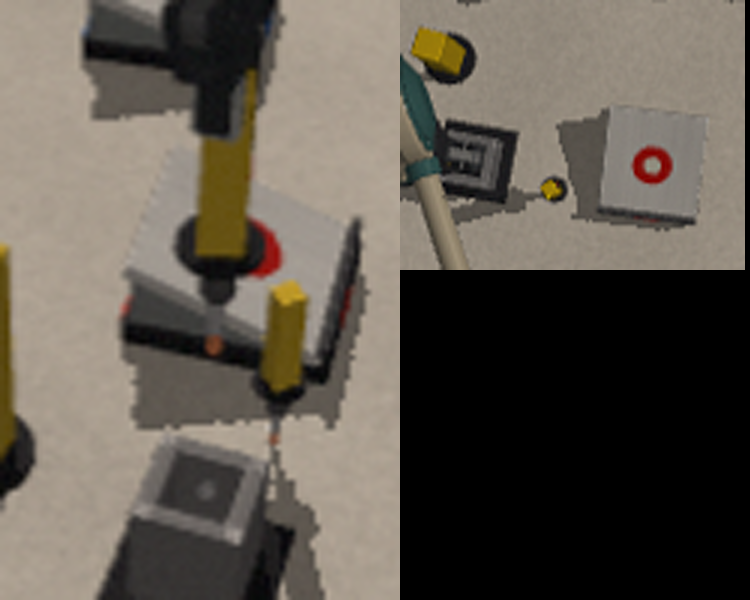

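The probe is out and upright, with its tip at crop (213,352), and the dock is empty. Now I carry it above the ring, tilting it 20° on the way.

Emit:
{"op": "drive_tool", "data": {
  "rows": [
    [[-0.0044, -0.0434, 0], [-0.72, -2.6, -0.2], 1],
    [[-0.0044, -0.0434, 0], [-0.72, -2.6, -0.2], 1],
    [[-0.0044, -0.0434, 0], [-0.72, -2.6, -0.2], 1],
    [[-0.0044, -0.0434, 0], [-0.72, -2.6, -0.2], 1],
    [[-0.0044, -0.0434, 0], [-0.72, -2.6, -0.2], 1],
    [[-0.0044, -0.0434, 0], [-0.72, -2.6, -0.2], 1],
    [[-0.0044, -0.0434, 0], [-0.72, -2.6, -0.2], 1],
    [[-0.0044, -0.0434, 0], [-0.72, -2.6, -0.2], 1]
  ]
}}

```text
clock: 6.8
position: [0.4015, 0.0281, 0.2836]
ee_rot: [0.173, 0.077, 0.982, -0.004]
contact_force: [-0.0, -0.3, -0.9]
width: 0.0237
gripper_force: 60.0
```

Emit:
{"op": "drive_tool", "data": {
  "rows": [
    [[0, 0, 0], [0, 0, -2], 1],
    [[0, 0, 0], [0, 0, -2], 1],
    [[0, 0, 0], [0, 0, -2], 1],
    [[0, 0, 0], [0, 0, -2], 1],
    [[0, 0, 0], [0, 0, 0], 1],
    [[0, 0, 0], [0, 0, 0], 1]
  ]
}}

```text
clock: 7.55
position: [0.4029, 0.0286, 0.2052]
ee_rot: [0.174, 0.078, 0.982, -0.004]
contact_force: [-0.5, 0.6, 0.1]
width: 0.024
gripper_force: 60.0
```

Run:
```python
from h import *
np.set_printoptions(precision=4,suppress=True)
from scipy.spatial.transform import Rotation as R
s=manip.get_state();q=s['ee_rot'];M=R.from_quat(np.r_[q[1:],q[0]]).as_matrix()
p=s['position'];print(p,M[:,2],s['contact_force'],s['width'])
print('docktip exp',proj('side',[.4598,.2364,.1785]),'seen 287.2 240')
e=p+.122*M[:,2];print('tip',e,proj('side',e),proj('top',e))
print('spot proj',proj('side',[.457,.0215,.045]),proj('top',[.457,.0215,.045]))
a=snap('side','s4');b=snap('top','t4')
o=np.zeros((600,760,3),np.uint8);o[:,:420]=cv2.resize(a[155:255,260:330],(420,600),interpolation=2);o[:330,424:754]=cv2.resize(b[207:262,231:286],(330,330),interpolation=2)
cv2.imwrite('pics/c4.png',o)
```

```text
[0.4029 0.0286 0.2052] [ 0.3406 -0.0344 -0.9396] [-0.5001  0.635   0.119 ] 0.023952302938774896
docktip exp [[286.8163 239.3983]] seen 287.2 240
tip [0.4445 0.0244 0.0906] [[298.6266 208.6222]] [[257.4343 237.9456]]
spot proj [[293.6946 218.4358]] [[258.4055 234.7106]]
```

View pics/c4.png

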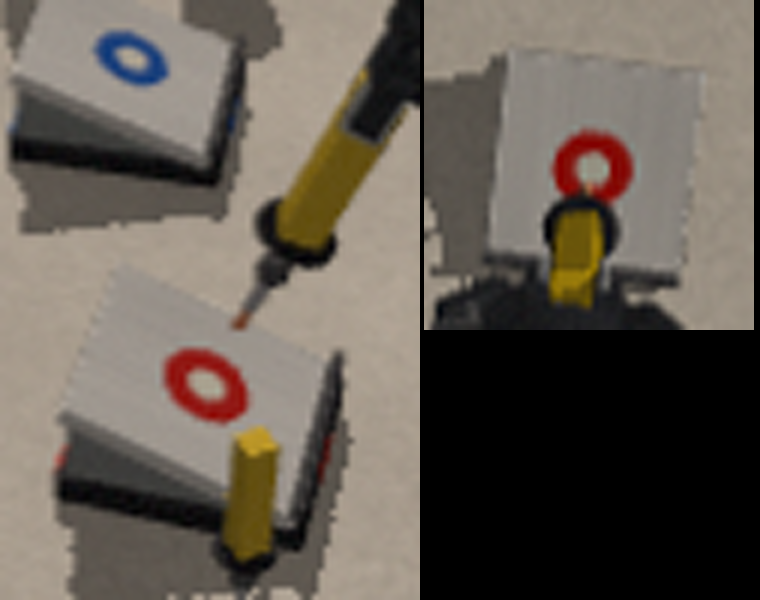

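Tip at side (299.2,208.7) and top (257.6,237.6), within about 1 px of what the kinematics predict, so the probe has not slipped. It needs about 47 mm of travel along the axis and about 4 mm of sideways correction.

Emit:
{"op": "drive_tool", "data": {
  "rows": [
    [[0, 0, 0], [0.12, -0.03, -0.46], 1],
    [[0, 0, 0], [0.12, -0.03, -0.46], 1],
    [[0, 0, 0], [0.12, -0.03, -0.46], 1],
    [[0, 0, 0], [0.12, -0.03, -0.46], 1],
    [[0, 0, 0], [0.12, -0.03, -0.46], 1],
    [[0, 0, 0], [0.12, -0.03, -0.46], 1],
    [[0, 0, 0], [0.12, -0.04, -0.46], 1],
    [[0, 0, 0], [0, 0, 0], 1]
  ]
}}

```text
clock: 8.65
position: [0.4108, 0.0264, 0.1721]
ee_rot: [0.173, 0.078, 0.982, -0.004]
contact_force: [0.3, -0.0, -0.2]
width: 0.0239
gripper_force: 60.0
```

```bash
cat > m.py <<'E'
from h import *
np.set_printoptions(precision=4,suppress=True)
from scipy.spatial.transform import Rotation as R
F=[];P=[]
for i in range(8):
    eyes.get_image('side'); s=manip.get_state(); F.append(s['contact_force']);P.append(s['position'])
q=s['ee_rot'];M=R.from_quat(np.r_[q[1:],q[0]]).as_matrix();p=np.mean(P,0)
a=np.array([-.3406,.0344,.9396]);r=p+.122*M[:,2]-[.457,.0215,.045]
print(s['clock'],p,'h',r@a,'lat',r-(r@a)*a,'ang',np.arccos(-M[:,2]@a));f=np.mean(F,0);print('F',f,np.std(F,0),'axial',f@a,s['gripper_force'],s['width'])
E
python3 m.py
```

```text
9.05 [0.4112 0.0264 0.1727] h 0.013813882490087486 lat [0.0004 0.0002 0.0001] ang nan
F [ 0.0683 -0.1    -0.9975] [0.2887 0.4088 0.2872] axial -0.9639104605233318 60.01511201262474 0.02346949865986747m.py:9: RuntimeWarning: invalid value encountered in arccos
  print(s['clock'],p,'h',r@a,'lat',r-(r@a)*a,'ang',np.arccos(-M[:,2]@a));f=np.mean(F,0);print('F',f,np.std(F,0),'axial',f@a,s['gripper_force'],s['width'])
```

Emit:
{"op": "drive_tool", "data": {
  "rows": [
    [[0, 0, 0], [0.07, -0.007, -0.19], 1],
    [[0, 0, 0], [0.07, -0.007, -0.19], 1],
    [[0, 0, 0], [0.07, -0.007, -0.19], 1],
    [[0, 0, 0], [0.07, -0.007, -0.19], 1],
    [[0, 0, 0], [0.07, -0.007, -0.19], 1],
    [[0, 0, 0], [0.07, -0.007, -0.19], 1],
    [[0, 0, 0], [0.07, -0.007, -0.19], 1],
    [[0, 0, 0], [0.07, -0.007, -0.19], 1]
  ]
}}

```text
clock: 10.05
position: [0.4169, 0.0258, 0.1575]
ee_rot: [0.174, 0.078, 0.982, -0.004]
contact_force: [-0.2, 0.0, 1.1]
width: 0.0238
gripper_force: 60.1
```

```bash
python3 m.py 2>/dev/null
```

```text
10.45 [0.4167 0.0258 0.1575] h -0.0024508212497669885 lat [0.0004 0.0002 0.0002] ang nan
F [-0.7772  0.0174  0.8476] [0.5187 0.2029 0.4069] axial 1.0617230733263947 60.13434648513794 0.023489226803603915
```

Emit:
{"op": "drive_tool", "data": {
  "rows": [
    [[0, 0, 0], [0.04, -0.004, -0.11], 1],
    [[0, 0, 0], [0.04, -0.004, -0.11], 1],
    [[0, 0, 0], [0, 0, 0], 1],
    [[0, 0, 0], [0, 0, 0], 1],
    [[0, 0, 0], [0, 0, 0], 1],
    [[0, 0, 0], [0, 0, 0], 1],
    [[0, 0, 0], [0, 0, 0], 1],
    [[0, 0, 0], [0, 0, 0], 1]
  ]
}}

```text
clock: 11.45
position: [0.4175, 0.0258, 0.1552]
ee_rot: [0.174, 0.078, 0.982, -0.004]
contact_force: [-0.6, 0.2, 1.3]
width: 0.0233
gripper_force: 60.2
```

```bash
python3 m.py 2>/dev/null
python3 - <<'E'
from h import *
a=snap('side','s5');b=snap('top','t5')
o=np.zeros((600,760,3),np.uint8);o[:,:420]=cv2.resize(a[155:255,260:330],(420,600),interpolation=2);o[:330,424:754]=cv2.resize(b[207:262,231:286],(330,330),interpolation=2)
cv2.imwrite('pics/c5.png',o)
E
```

```text
11.85 [0.4175 0.0258 0.1552] h -0.0048147148483719026 lat [0.0003 0.0003 0.0001] ang nan
F [-0.693   0.0286  1.2943] [0.5105 0.5789 0.4321] axial 1.4531363094616838 60.18262445926666 0.023592414757569655
```

View pics/c5.png

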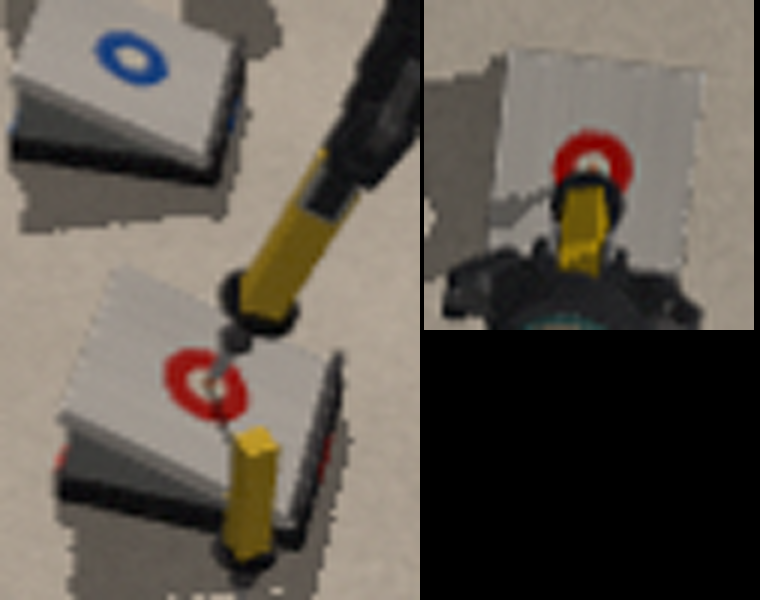

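The tip sits on the white spot at crop (208,387), which is the ring's centre. The net axial push is about 2.4 N, matching the spring at half travel, and the pose is square and steady. I'm handing it in.

```bash
python3 -c "
from rig import job
print(job.sign_off())"
```

```text
the job is handed in; nothing more can be done
None
```

I handed the job in with the thermometer still gripped, square to the warm plate, its tip on the red-ringed spot and pressed about halfway in (an estimated 5–6 mm, about 2.4 N); the sign-off returned no verdict.

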